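# Push the vial rack home into the reader corner

### The job

With the fingertips, push the blue vial rack along the bench, without lifting or tipping it, fully home into the corner of the L-shaped metal fence: one long side flush against the long fence and one end against the short fence. Leave the grey rack and everything else on the bench where it stands.

Things in the scene. Friction and masses are not known exactly. Their poses are not given: they have to be found in the camera images.
- blue_rack: The rack to push: loose bright blue block with white-capped vials, 76 mm along x, 110 mm along y (long sides), 30 mm high; vials fixed in it reach 40 mm. About 0.22 kg. Origin: centre of its underside, z up; a half turn makes no difference. A push of 1 to 4 N slides it. It starts in the open on the robot's side of the long fence, turned at most 0.35 rad from the fence's axes.
- grey_rack: A like rack in grey with black caps, loose, to be left alone: 76 mm along x, 110 mm along y (long sides), 30 mm high; vials fixed in it reach 40 mm. About 0.22 kg. Origin: centre of its underside, z up; a half turn makes no difference. It stands beside the blue one, left or right; the blue one can slide along the fence past it.
- fence: Fixed rigid L-shaped aluminium fence, 25 mm high, 12 mm thick. Origin: at bench height, middle of the long fence's inner face (500 mm long, along y). x points away from the robot, into the long fence. The short fence (110 mm) runs to -x at the -y end. A black reader box 38 mm high is fixed behind the long fence.
- corner (a point): Inner corner of the fence at bench height, axes as the fence's: long fence's inner face on x = 0 (towards +y), short fence's inner face on y = 0 (towards -x); free area x < 0, y > 0. A rack fully home has its centre at x = -38 mm, y = 55 mm here; thin yellow paint on the bench marks the place.
- amber_bottle: Amber glass bottle, 64 mm across, 140 mm high, loose bystander on the left; origin under its centre.
- beaker: Glass beaker, 66 mm across, 85 mm high, loose bystander on the left; origin under its centre.
- small_jar: Small capped jar, 40 mm across, 50 mm high, loose bystander at the left; origin under its centre.
- vial: One larger amber vial standing alone, 22 mm across, 52 mm high, loose bystander at the right; origin under its centre.
- white_bottle: White plastic bottle with red cap, 60 mm across, 130 mm high, loose bystander on the right; origin under its centre.
- screwdriver: Screwdriver with orange handle, 170 mm long, lying loose on the right; its x axis runs from handle to tip.
Things that resemble listed ones, but are neither listed nor needed, are in the scene too. What is shaped like the blue_rack but green, orange or pink is not meant.

How it is judged (in metres and radians):
At the end, for the whole second after the job is handed in: The blue rack stands flat and at rest on the bench, its long side within 4 mm of the long fence, its end within 4 mm of the short fence (measured at its centre), squared to the fence within 0.05 rad (x of blue_rack in the frame of corner between -0.042 and -0.034 m and y of blue_rack in the frame of corner between 0.051 and 0.059 m and angle between the x axis of blue_rack and the x axis of corner, either way round below 0.05 rad and height (world z) of blue_rack below 0.004 m and angle between blue_rack's own z axis and vertical below 0.05 rad and linear speed of blue_rack below 0.01 m/s); the robot touches nothing.
It fails at once if the blue rack is lifted off the bench or tipped (height (world z) of blue_rack above 0.008 m or angle between blue_rack's own z axis and vertical above 0.15 rad).
It fails at once if the grey rack or another bystander is moved more than 15 mm (distance of any of grey_rack, amber_bottle, beaker, small_jar, vial, white_bottle, screwdriver from where it was at the start of the episode above 0.015 m).
It fails at once if a bystander is tipped (angle between any of grey_rack, amber_bottle, beaker, small_jar, vial, white_bottle's own z axis and vertical above 0.2 rad).
It also fails if it takes over 59 s, if anything falls off the work surface, if the arm or the gripper's body presses on something with over 40 N, if the wrist force passes 120 N, or if a joint passes its speed limit or range.

### The arm

A 6-joint arm with a two-finger parallel gripper is mounted at the origin on the work surface. World frame = base frame: x ahead of the robot, y to its left, z up, the work surface at z = 0. Lengths are in m, angles in degrees, forces in N, time in s.
With the tool pointing down it reaches from about 0.25 to 0.8 m from the base axis. Payload 3.9 kg.
Tool frame: the origin (TCP) lies midway between the tips of the shut fingers; the grasp point (between the pads) lies 19 mm behind it; z points along the fingers, y is the line along which they close (so a half turn about z gives the same grasp; the last joint's range is limited). The gripper opens to 85 mm and grips with 20 to 120 N. Pads are 22 mm wide; open, the fingers measure 114 mm over their backs; the gripper's body (76 mm by 85 mm) begins 54 mm behind the grasp point. The pads swing forward as they close: fully open they stand 13 mm farther back than shut.
Start: joints at [-63.369, 14.897, -7.913, 67.191, 0, 90], TCP at [0.235, -0.469, 0.231] pointing down, gripper open.
Joint ranges: [-159.42, 159.42], [-47.68, 98.78], [-73.54, 78.23], [-108.79, 121.32], [-90, 84.71], [-180, 180]. Speed limits (degrees/s): [147.25, 147.25, 180, 180, 180, 180].

### API

Orientations are given as [roll, pitch, yaw] about the fixed x, y, z axes, in that order (R = Rz(yaw) Ry(pitch) Rx(roll)).
In Python, from cell import monitor, eyes, arm gives the robot as it stands.
- The arm moves only by the shell command python3 -m crank 'ROWS' [FORCE]. ROWS is JSON, a list of rows, each an object of numbers: "x", "y", "z": the shift along the tool's x, y, z in cm; "yaw": the turn about the tool's z in degrees; "claw": the finger opening in cm, from 0 to 8.54. A call has 1 to 8 rows; each row shifts and turns the commanded pose from where the row before left it, along the tool's axes as they then stand; what a row does not reach is not made up. A row lasts 1/12 s, in which the tool goes at most 41.7 mm and 7.16 degrees, less where a joint would pass 70% of its speed; a pose out of reach is approached as far as the arm can. A call with a gripper value outside its range is refused whole. The fingers move at their own pace and stop on an object; FORCE is the grip in N (left out, the last holds). Time passes only in rows, so rows that do not move let the fingers close. It gives the time, the measured TCP pose, the force, the opening and the grip force at its end, in the units of the state.
- monitor.get_obs(): the state, without advancing time (a new reading comes with each control period).
- eyes.camera(name): name is "scene" or "top" or "wrist"; returns the picture (420x560x3 uint8, red, green, blue); there is no depth.
- eyes.camera_params(name): a dict with "fx", "fy", "cx", "cy" (pixels), "position" and "orientation" of the camera in the world. Camera axes: x right, y down, z forward; pixel columns grow to the right and rows downward; lengths in m; the calibration is good to about 2 mm. A picture is of the moment at which its call begins: read the wrist's pose just before it. camera_params takes no time and is no camera call; for the wrist camera it gives the pose at the moment of the call.
- arm.close_job(): hands the job in; it is judged then, once.
The state is a dict: "time_s": time; "q": joint angles; "qd": joint speeds; "effort": joint torques, N m; "tool_pos": TCP position; "eef_rot": TCP orientation; "contact_force": force on the tool from outside, world axes, zero at the start; "torque": the same for the moment, N m; "opening": finger opening in m; "finger_force": force on a finger pad.
Only numpy, scipy, OpenCV 4.12 (cv2) and the standard library are available. Lean on these libraries where they do the work, as an engineer would, in place of code of your own. Each camera call takes 0.05 s, during which the arm holds its last target. There are 200 camera calls.

## Working session

There is one attempt and no reset: what is moved stays moved. The work goes in short steps, Python scripts to look and compute and a shell command to move; the robot and the scene stay as the last step left them, time stands still between calls to the robot, and variables do not carry over. Pictures are saved under pics/ and viewed, at most 12 in all, crops included, and the job is handed in when it is done.

```bash
ls; mkdir -p pics; python3 - <<'E'
from cell import monitor, eyes, arm
import cv2
for n in ("top","scene"):
    im=eyes.camera(n); cv2.imwrite(f"pics/{n}0.png",im[:,:,::-1]); p=eyes.camera_params(n); print(n,p)
print(monitor.get_obs())
E
```

```text
pics
top {'fx': 380.6182379464591, 'fy': 380.6182379464591, 'cx': 273.6839064412489, 'cy': 206.6103841317465, 'position': array([0.27553561, 0.00943695, 1.06866558]), 'orientation': array([-1.69505182e+02,  9.83909134e-02, -9.15815058e+01])}
scene {'fx': 452.08086083865464, 'fy': 452.08086083865464, 'cx': 279.6270185049075, 'cy': 212.31021779821796, 'position': array([ 0.94080598, -0.29071669,  0.98503074]), 'orientation': array([-1.50589348e+02,  5.59123671e-02,  5.89184215e+01])}
{'time_s': 0.1, 'q': array([-6.33685036e+01,  1.49332111e+01, -7.97893750e+00,  6.71919754e+01,
        1.28824458e-03,  8.99994386e+01]), 'qd': array([-0.07099485, -0.12005539,  0.10703685, -0.00807123, -0.01038533,
        0.0381114 ]), 'effort': array([ 4.95620188e-04, -4.06510270e+01,  2.54526794e+01,  1.00702883e-02,
        9.80226400e-05,  4.62491784e-06]), 'tool_pos': array([ 0.23505507, -0.46873426,  0.23053303]), 'eef_rot': array([-1.79895876e+02, -1.28926265e-03,  2.66320554e+01]), 'contact_force': array([-0.30542313,  0.26497778,  0.30419742]), 'torque': array([ 0.01568005, -0.01853233,  0.02585298]), 'finger_force': 0.0, 'opening': 0.08553419846609926}
```

View pics/top0.png

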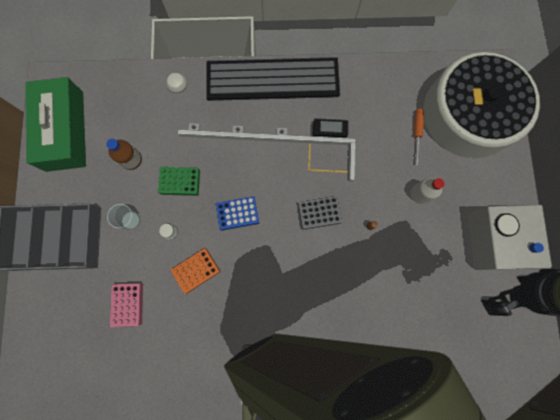

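View pics/scene0.png

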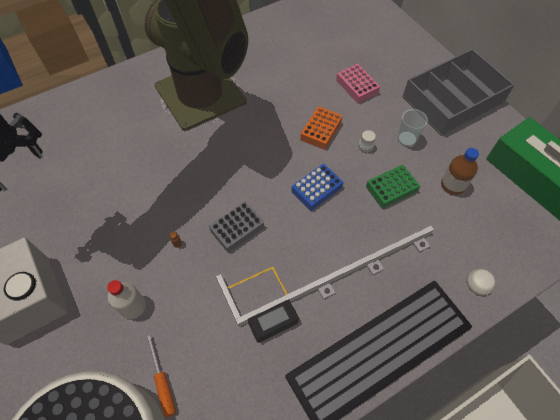

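The top view shows the blue rack with white caps at (237,213) and the grey one at (320,212). The yellow mark and fence corner are near (352,140). The lookalikes are green (179,181), orange (195,270) and pink (126,305). Only (237,213) is bright blue with white caps, so that is the one meant. I'll measure it next and confirm in an enlarged crop.

```bash
cat > h.py <<'E'
import numpy as np, cv2
from scipy.spatial.transform import Rotation as R
from scipy.optimize import minimize
from cell import monitor, eyes, arm
def P(n):
    p=eyes.camera_params(n); return p,R.from_euler('xyz',p['orientation'],degrees=True).as_matrix()
def proj(n,X):
    p,M=P(n); c=(np.atleast_2d(X)-p['position'])@M
    return np.c_[p['fx']*c[:,0]/c[:,2]+p['cx'],p['fy']*c[:,1]/c[:,2]+p['cy']]
def ray(n,uv,z):
    p,M=P(n); uv=np.atleast_2d(uv)
    d=np.c_[(uv[:,0]-p['cx'])/p['fx'],(uv[:,1]-p['cy'])/p['fy'],np.ones(len(uv))]@M.T
    return p['position']+d*((z-p['position'][2])/d[:,2])[:,None]
def box(x,y,a,h=.03):
    c,s=np.cos(a),np.sin(a); q=np.array([[i*.038,j*.055] for i in(-1,1) for j in(-1,1)])@np.array([[c,s],[-s,c]])+[x,y]
    return np.vstack([np.c_[q,np.zeros(4)],np.c_[q,np.full(4,h)]])
def hull_mask(pts,S=8):
    m=np.zeros((420*S//2,560*S//2),np.uint8); h=cv2.convexHull((pts*S/2).astype(np.float32)).astype(np.int32)
    cv2.fillConvexPoly(m,h,1); return m
def blue(n,im):
    hsv=cv2.cvtColor(im,cv2.COLOR_RGB2HSV)
    m=cv2.inRange(hsv,(105,130,50),(125,255,255)); m=cv2.morphologyEx(m,cv2.MORPH_CLOSE,np.ones((5,5)))
    return m
def fit(ns,ims,x0,near):
    T=[]
    for n,im in zip(ns,ims):
        m=blue(n,im); k,l,st,cc=cv2.connectedComponentsWithStats(m)
        u=proj(n,[near])[0]; i=min(range(1,k),key=lambda i:np.hypot(*(cc[i]-u))-(st[i,4]>100)*100)
        ys,xs=np.nonzero(l==i)
        p=np.vstack([np.c_[xs+dx,ys+dy] for dx in(-.5,.5) for dy in(-.5,.5)])+.5
        T.append(hull_mask(p))
    def cost(v):
        return sum(1-(a&b).sum()/(a|b).sum() for a,b in zip(T,[hull_mask(proj(n,box(*v))+.5) for n in ns]))
    r=minimize(cost,x0,method='Nelder-Mead',options=dict(initial_simplex=np.array(x0)+np.array([[0,0,0],[.01,0,0],[0,.01,0],[0,0,.15]]),xatol=1e-4,fatol=1e-4))
    return r.x,r.fun
E
python3 - <<'E'
from h import *
ims={n:cv2.imread(f"pics/{n}0.png")[:,:,::-1].copy() for n in("top","scene")}
x0=ray("top",[237,213],.03)[0]; print(x0)
for ns in (["top"],["scene"],["top","scene"]):
    print(ns,fit(ns,[ims[n] for n in ns],[x0[0],x0[1],.1],x0))
for n in ims:
    hsv=cv2.cvtColor(ims[n],cv2.COLOR_RGB2HSV); m=cv2.inRange(hsv,(18,120,120),(30,255,255))
    u=proj(n,ray("top",[330,157],0))[0].astype(int); w=np.zeros_like(m); w[u[1]-40:u[1]+40,u[0]-50:u[0]+50]=1
    ys,xs=np.nonzero(m*w); X=ray(n,np.c_[xs,ys],0); print(n,len(xs)); 
    # lines
    print(np.round(X[:,:2],3)[::max(1,len(X)//14)].tolist())
    print(cv2.minAreaRect(X[:,:2].astype(np.float32)*1000))
cr=lambda im,x,y,w,h,s:cv2.resize(im[y:y+h,x:x+w],None,fx=s,fy=s,interpolation=cv2.INTER_CUBIC)
cv2.imwrite("pics/crop.png",cr(ims["top"],170,110,200,140,4)[:,:,::-1])
# other objects (top)
for k,u in dict(grey=[320,212],vial=[371,225],jar=[167,231],wb=[425,190]).items(): print(k,ray("top",u,.03)[0])
E
```

```text
[0.45277864 0.10787758 0.03      ]
['top'] (array([0.45484855, 0.10836334, 0.1486892 ]), np.float64(0.01986290279052194))
['scene'] (array([0.4550123 , 0.11149571, 0.16244622]), np.float64(0.04506088714995382))
['top', 'scene'] (array([0.4553861 , 0.10906288, 0.15574835]), np.float64(0.09212191182790141))
top 83
[[0.658, -0.103], [0.643, -0.103], [0.627, -0.102], [0.612, -0.101], [0.6, -0.098], [0.594, -0.1], [0.585, -0.097], [0.582, -0.109], [0.578, -0.111], [0.578, -0.126], [0.578, -0.14], [0.577, -0.155], [0.577, -0.17], [0.574, -0.161], [0.574, -0.175], [0.573, -0.19], [0.573, -0.204]]
((591.00927734375, -136.3121337890625), (136.03948974609375, 61.66481399536133), 50.59807205200195)
scene 155
[[0.579, -0.1], [0.581, -0.107], [0.59, -0.096], [0.581, -0.12], [0.577, -0.137], [0.603, -0.098], [0.578, -0.15], [0.612, -0.098], [0.577, -0.166], [0.621, -0.098], [0.575, -0.183], [0.571, -0.199], [0.576, -0.196], [0.64, -0.099], [0.655, -0.102]]
((589.3638916015625, -136.69618225097656), (133.64474487304688, 61.94518280029297), 52.63606262207031)
grey [ 0.44917797 -0.12180054  0.03      ]
vial [ 0.40904759 -0.26013651  0.03      ]
jar [0.40805259 0.300425   0.03      ]
wb [ 0.5033234  -0.41830706  0.03      ]
```

View pics/crop.png

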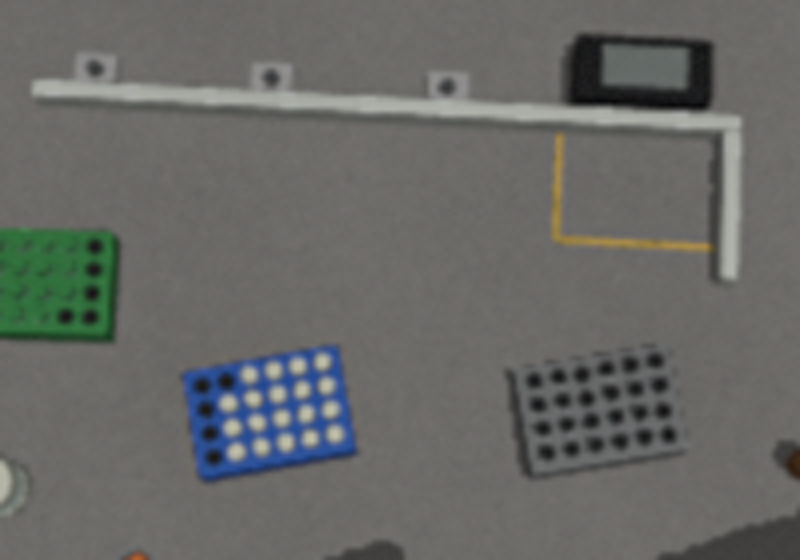

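The crop confirms it: bright blue block with white caps at crop (270,413), grey rack at (600,410). I'll check the fence angle, then move above the robot side of the blue rack.

```bash
python3 - <<'E'
from h import *
X=ray("top",[[178,134.2],[345,142.2],[348.8,143],[348.5,178]],.025); print(X)
d=X[0]-X[1]; print("yaw from long fence",-np.arctan2(d[0],d[1]))
E
python3 -m crank '[{"yaw":7.1,"claw":5},{"yaw":7.1},{"yaw":7.1},{"yaw":7.1},{"yaw":1.2}]'
python3 -m crank '[{"y":-3.3,"x":0.6},{"y":-3.3,"x":0.6},{"y":-3.3,"x":0.6},{"y":-3.3,"x":0.6},{"y":-3.3,"x":0.6},{"y":-3.3,"x":0.6},{"y":-3.3,"x":0.6},{"y":-3.3,"x":0.6}]'
python3 -m crank '[{"y":-3.3,"x":0.6},{"y":-3.3,"x":0.6},{"y":-3.3,"x":0.6},{"y":-3.3,"x":0.6},{"y":-3.3,"x":0.6},{"y":-3.3,"x":0.6},{"y":-3.3,"x":0.6},{}]'
```

```text
[[ 0.68945347  0.27661274  0.025     ]
 [ 0.65156865 -0.20447556  0.025     ]
 [ 0.64884713 -0.21525009  0.025     ]
 [ 0.54516984 -0.2078064   0.025     ]]
yaw from long fence -0.0785859923897891validation failed for argument at $[0]...
validation failed for argument at $[0]...
validation failed for argument at $[0]...
```

```bash

python3 -m crank '[{"x":0,"y":0,"z":0,"yaw":7,"claw":5},{"x":0,"y":0,"z":0,"yaw":7,"claw":5},{"x":0,"y":0,"z":0,"yaw":7,"claw":5},{"x":0,"y":0,"z":0,"yaw":7,"claw":5},{"x":0,"y":0,"z":0,"yaw":2.9,"claw":5}]'
python3 -m crank '[{"x":0.5,"y":-3.3,"z":0,"yaw":0,"claw":5},{"x":0.5,"y":-3.3,"z":0,"yaw":0,"claw":5},{"x":0.5,"y":-3.3,"z":0,"yaw":0,"claw":5},{"x":0.5,"y":-3.3,"z":0,"yaw":0,"claw":5},{"x":0.5,"y":-3.3,"z":0,"yaw":0,"claw":5},{"x":0.5,"y":-3.3,"z":0,"yaw":0,"claw":5},{"x":0.5,"y":-3.3,"z":0,"yaw":0,"claw":5},{"x":0.5,"y":-3.3,"z":0,"yaw":0,"claw":5}]'
python3 -m crank '[{"x":0.5,"y":-3.3,"z":0,"yaw":0,"claw":5},{"x":0.5,"y":-3.3,"z":0,"yaw":0,"claw":5},{"x":0.5,"y":-3.3,"z":0,"yaw":0,"claw":5},{"x":0.5,"y":-3.3,"z":0,"yaw":0,"claw":5},{"x":0.5,"y":-3.3,"z":0,"yaw":0,"claw":5},{"x":0.5,"y":-3.3,"z":0,"yaw":0,"claw":5},{"x":0.5,"y":-3.3,"z":0,"yaw":0,"claw":5},{"x":0.5,"y":-3.3,"z":0,"yaw":0,"claw":5}]'
python3 -m crank '[{"x":0.5,"y":-3.3,"z":0,"yaw":0,"claw":5},{"x":0.5,"y":-3.3,"z":0,"yaw":0,"claw":5},{"x":0,"y":0,"z":0,"yaw":0,"claw":5},{"x":0,"y":0,"z":0,"yaw":0,"claw":5}]'
```

```text
time_s: 0.52
tool_pos: [0.2351, -0.4689, 0.2308]
eef_rot: [-179.9, 0.0, -4.5]
contact_force: [0.2, 0.3, -0.3]
opening: 0.05
finger_force: 0.0
time_s: 1.18
tool_pos: [0.2945, -0.2073, 0.231]
eef_rot: [-180.0, 0.0, -4.3]
contact_force: [-0.1, -0.0, 1.2]
opening: 0.0503
finger_force: 0.0
time_s: 1.85
tool_pos: [0.3512, 0.0045, 0.2321]
eef_rot: [-177.6, 0.1, -1.4]
contact_force: [-0.5, -0.8, -0.5]
opening: 0.0499
finger_force: 0.0
time_s: 2.18
tool_pos: [0.3628, 0.0283, 0.2356]
eef_rot: [-175.7, 0.1, 0.7]
contact_force: [-1.0, -0.6, -0.1]
opening: 0.05
finger_force: 0.0
```

```bash
python3 - <<'E'
from h import *
np.set_printoptions(precision=3,suppress=True)
o=monitor.get_obs(); print(o['q'],o['qd'],o['tool_pos'],o['eef_rot'],o['time_s'])
E
python3 -m crank '[{"x":0,"y":0,"z":0,"yaw":0,"claw":5},{"x":0,"y":0,"z":0,"yaw":0,"claw":5}]'
```

```text
[  0.678  -1.161 -26.329  64.889   4.295 179.95 ] [-0.509 -0.543 -0.964  0.3   -0.298 -0.097] [0.363 0.028 0.236] [-175.705    0.054    0.728] 2.1833
time_s: 2.35
tool_pos: [0.362, 0.0281, 0.2355]
eef_rot: [-175.7, 0.1, 0.7]
contact_force: [-0.2, 0.6, -0.8]
opening: 0.0498
finger_force: 0.0
```

Joint 6 is at its limit (180°). I'll use the equivalent orientation half a turn away (yaw ≈ 175.7°).

```bash

A='' 
python3 -m crank '[{"x":0,"y":0,"z":0,"yaw":-7,"claw":5},{"x":0,"y":0,"z":0,"yaw":-7,"claw":5},{"x":0,"y":0,"z":0,"yaw":-7,"claw":5},{"x":0,"y":0,"z":0,"yaw":-7,"claw":5},{"x":0,"y":0,"z":0,"yaw":-7,"claw":5},{"x":0,"y":0,"z":0,"yaw":-7,"claw":5},{"x":0,"y":0,"z":0,"yaw":-7,"claw":5},{"x":0,"y":0,"z":0,"yaw":-7,"claw":5}]'
python3 -m crank '[{"x":0,"y":0,"z":0,"yaw":-7,"claw":5},{"x":0,"y":0,"z":0,"yaw":-7,"claw":5},{"x":0,"y":0,"z":0,"yaw":-7,"claw":5},{"x":0,"y":0,"z":0,"yaw":-7,"claw":5},{"x":0,"y":0,"z":0,"yaw":-7,"claw":5},{"x":0,"y":0,"z":0,"yaw":-7,"claw":5},{"x":0,"y":0,"z":0,"yaw":-7,"claw":5},{"x":0,"y":0,"z":0,"yaw":-7,"claw":5}]'
python3 -m crank '[{"x":0,"y":0,"z":0,"yaw":-7,"claw":5},{"x":0,"y":0,"z":0,"yaw":-7,"claw":5},{"x":0,"y":0,"z":0,"yaw":-7,"claw":5},{"x":0,"y":0,"z":0,"yaw":-7,"claw":5},{"x":0,"y":0,"z":0,"yaw":-7,"claw":5},{"x":0,"y":0,"z":0,"yaw":-7,"claw":5},{"x":0,"y":0,"z":0,"yaw":-7,"claw":5},{"x":0,"y":0,"z":0,"yaw":0,"claw":5}]'
```

```text
time_s: 3.02
tool_pos: [0.362, 0.0282, 0.2356]
eef_rot: [-177.6, -3.6, 57.0]
contact_force: [0.1, 0.6, 0.7]
opening: 0.0499
finger_force: 0.0
time_s: 3.68
tool_pos: [0.362, 0.0282, 0.2356]
eef_rot: [178.4, -4.0, 113.1]
contact_force: [-0.3, 0.2, -0.9]
opening: 0.0499
finger_force: 0.0
time_s: 4.35
tool_pos: [0.362, 0.0282, 0.2356]
eef_rot: [175.9, -1.4, 161.9]
contact_force: [-0.3, 0.7, -0.1]
opening: 0.0499
finger_force: 0.0
```

```bash
cat >> h.py <<'E'
def togo(target):
    o=monitor.get_obs(); M=R.from_euler('xyz',o['eef_rot'],degrees=True).as_matrix()
    return np.round((np.array(target)-o['tool_pos'])@M*100,2), np.round(M,3)
E
python3 -m crank '[{"x":0,"y":0,"z":0,"yaw":-7,"claw":5},{"x":0,"y":0,"z":0,"yaw":-7,"claw":5},{"x":0,"y":0,"z":0,"yaw":0,"claw":5},{"x":0,"y":0,"z":0,"yaw":0,"claw":5}]'
python3 - <<'E'
from h import *
print(togo([.368,.1154,.231]),togo([.368,.1154,.01]))
E
```

```text
time_s: 4.68
tool_pos: [0.3622, 0.0285, 0.2356]
eef_rot: [175.7, -0.4, 175.5]
contact_force: [-0.6, -0.6, -0.0]
opening: 0.0501
finger_force: 0.0
(array([0.1 , 8.65, 1.11]), array([[-0.997,  0.079, -0.002],
       [ 0.079,  0.994,  0.075],
       [ 0.008,  0.075, -0.997]])) (array([-0.07,  7.  , 23.15]), array([[-0.997,  0.079, -0.002],
       [ 0.079,  0.994,  0.075],
       [ 0.008,  0.075, -0.997]]))
```

```bash

python3 -m crank '[{"x":0,"y":2.5,"z":2,"yaw":0,"claw":5},{"x":0,"y":2.5,"z":3,"yaw":0,"claw":5},{"x":0,"y":2,"z":3,"yaw":0,"claw":5},{"x":0,"y":0,"z":3,"yaw":0,"claw":5},{"x":0,"y":0,"z":3,"yaw":0,"claw":5},{"x":0,"y":0,"z":2,"yaw":0,"claw":5},{"x":0,"y":0,"z":0,"yaw":0,"claw":5},{"x":0,"y":0,"z":0,"yaw":0,"claw":5}]'
python3 -m crank '[{"x":0,"y":0,"z":3,"yaw":0,"claw":5},{"x":0,"y":0,"z":2,"yaw":0,"claw":5},{"x":0,"y":0,"z":1,"yaw":0,"claw":5},{"x":0,"y":0,"z":1,"yaw":0,"claw":5},{"x":0,"y":0,"z":0,"yaw":0,"claw":5},{"x":0,"y":0,"z":0,"yaw":0,"claw":5}]'
python3 - <<'E'
from h import *
im=eyes.camera("top"); cv2.imwrite("pics/t1.png",cv2.resize(im[100:300,150:400],None,fx=3,fy=3)[:,:,::-1])
print(togo([.368,.1154,.012])[0], monitor.get_obs()['q'])
E
```

```text
time_s: 5.35
tool_pos: [0.3661, 0.1101, 0.0808]
eef_rot: [175.8, -0.6, 175.7]
contact_force: [-0.4, 0.4, 0.0]
opening: 0.05
finger_force: 0.0
time_s: 5.85
tool_pos: [0.3684, 0.1157, 0.0126]
eef_rot: [175.7, -0.3, 175.7]
contact_force: [-0.2, 0.3, 0.2]
opening: 0.0507
finger_force: 0.0
[ 0.06 -0.05  0.08] [ 13.94893754  14.75678964 -47.56143191  26.59246511   4.21308921
  18.27894998]
```

View pics/t1.png

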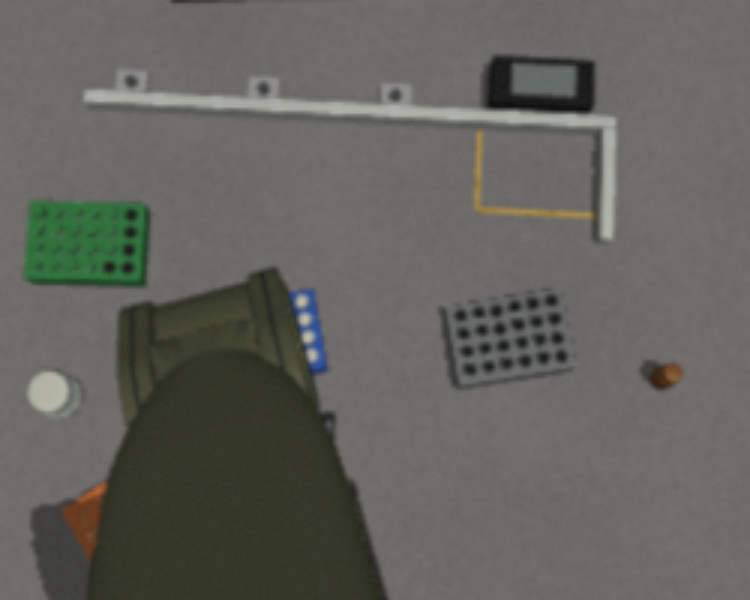

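The tool is behind the blue rack, whose visible part is at crop (310,330). The grey rack at (510,340) is clear of it. Now push toward the long fence.

```bash

for k in 1; do
python3 -m crank '[{"x":-0.6,"y":0,"z":0,"yaw":0,"claw":5},{"x":-0.6,"y":0,"z":0,"yaw":0,"claw":5},{"x":-0.6,"y":0,"z":0,"yaw":0,"claw":5},{"x":-0.6,"y":0,"z":0,"yaw":0,"claw":5},{"x":-0.6,"y":0,"z":0,"yaw":0,"claw":5},{"x":-0.6,"y":0,"z":0,"yaw":0,"claw":5},{"x":-0.6,"y":0,"z":0,"yaw":0,"claw":5},{"x":-0.6,"y":0,"z":0,"yaw":0,"claw":5}]'
python3 -m crank '[{"x":-0.6,"y":0,"z":0,"yaw":0,"claw":5},{"x":-0.6,"y":0,"z":0,"yaw":0,"claw":5},{"x":-0.6,"y":0,"z":0,"yaw":0,"claw":5},{"x":-0.6,"y":0,"z":0,"yaw":0,"claw":5},{"x":-0.6,"y":0,"z":0,"yaw":0,"claw":5},{"x":-0.6,"y":0,"z":0,"yaw":0,"claw":5},{"x":-0.6,"y":0,"z":0,"yaw":0,"claw":5},{"x":-0.6,"y":0,"z":0,"yaw":0,"claw":5}]'
python3 -m crank '[{"x":-0.6,"y":0,"z":0,"yaw":0,"claw":5},{"x":-0.6,"y":0,"z":0,"yaw":0,"claw":5},{"x":-0.6,"y":0,"z":0,"yaw":0,"claw":5},{"x":-0.6,"y":0,"z":0,"yaw":0,"claw":5},{"x":-0.6,"y":0,"z":0,"yaw":0,"claw":5},{"x":-0.6,"y":0,"z":0,"yaw":0,"claw":5},{"x":-0.6,"y":0,"z":0,"yaw":0,"claw":5},{"x":-0.6,"y":0,"z":0,"yaw":0,"claw":5}]'
done; python3 - <<'E'
from h import *
im=eyes.camera("scene"); cv2.imwrite("pics/s2.png",cv2.resize(im[130:340,200:460],None,fx=3,fy=2.8)[:600,:,::-1][:,:780])
o=monitor.get_obs(); c=o['tool_pos']
print(fit(["scene"],[im],[c[0]+.05,c[1],-.08],[c[0]+.05,c[1],.03]))
E
```

```text
time_s: 6.57
tool_pos: [0.4146, 0.1122, 0.0109]
eef_rot: [175.7, -0.5, 175.8]
contact_force: [-2.1, 1.6, 1.8]
opening: 0.0502
finger_force: 1.2
time_s: 7.23
tool_pos: [0.4635, 0.1084, 0.0108]
eef_rot: [175.7, -0.4, 175.8]
contact_force: [-2.7, 0.0, 3.0]
opening: 0.0498
finger_force: 1.6
time_s: 7.9
tool_pos: [0.5113, 0.1051, 0.0105]
eef_rot: [175.7, -0.4, 175.8]
contact_force: [-4.5, 0.0, 3.4]
opening: 0.0502
finger_force: 2.2
(array([ 0.56069162,  0.09484438, -0.07939305]), np.float64(0.03912543153049486))
```

View pics/s2.png

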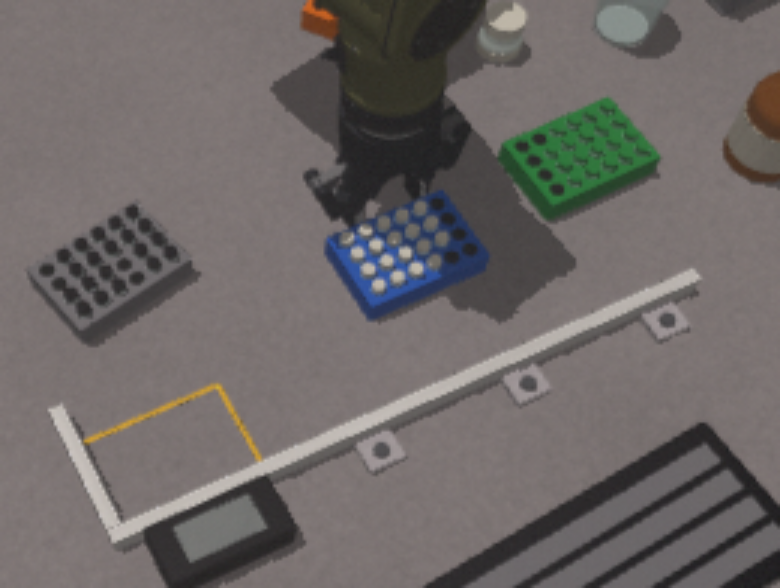

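The blue rack is squared to the fingers (crop centre (405,255)) and parallel to the fence, about 7.5 cm short of it. The grey rack is untouched.

```bash

python3 -m crank '[{"x":-0.6,"y":0,"z":-0.2,"yaw":0,"claw":5},{"x":-0.6,"y":0,"z":0,"yaw":0,"claw":5},{"x":-0.6,"y":0,"z":0,"yaw":0,"claw":5},{"x":-0.6,"y":0,"z":0,"yaw":0,"claw":5},{"x":-0.6,"y":0,"z":0,"yaw":0,"claw":5},{"x":-0.6,"y":0,"z":0,"yaw":0,"claw":5},{"x":-0.6,"y":0,"z":0,"yaw":0,"claw":5},{"x":-0.6,"y":0,"z":0,"yaw":0,"claw":5}]'
python3 -m crank '[{"x":-0.5,"y":0,"z":0,"yaw":0,"claw":5},{"x":-0.5,"y":0,"z":0,"yaw":0,"claw":5},{"x":-0.5,"y":0,"z":0,"yaw":0,"claw":5},{"x":-0.4,"y":0,"z":0,"yaw":0,"claw":5}]'
python3 -m crank '[{"x":-0.2,"y":0,"z":0,"yaw":0,"claw":5},{"x":-0.2,"y":0,"z":0,"yaw":0,"claw":5},{"x":-0.2,"y":0,"z":0,"yaw":0,"claw":5}]'
python3 -m crank '[{"x":-0.2,"y":0,"z":0,"yaw":0,"claw":5},{"x":-0.1,"y":0,"z":0,"yaw":0,"claw":5}]'
```

```text
time_s: 8.62
tool_pos: [0.559, 0.1014, 0.0122]
eef_rot: [175.7, -0.4, 175.8]
contact_force: [-3.9, -0.2, 4.4]
opening: 0.0501
finger_force: 2.1
time_s: 8.95
tool_pos: [0.5783, 0.1, 0.012]
eef_rot: [175.7, -0.4, 175.8]
contact_force: [-4.6, 0.5, 3.7]
opening: 0.0497
finger_force: 2.1
time_s: 9.2
tool_pos: [0.5833, 0.0996, 0.0119]
eef_rot: [175.7, -0.5, 175.8]
contact_force: [-4.4, 0.3, 3.5]
opening: 0.0503
finger_force: 2.1
time_s: 9.37
tool_pos: [0.5871, 0.0993, 0.0119]
eef_rot: [175.7, -0.4, 175.8]
contact_force: [-3.0, -0.5, 1.8]
opening: 0.05
finger_force: 1.3
```

```bash

for i in 1; do
python3 -m crank '[{"x":-0.1,"y":0,"z":0,"yaw":0,"claw":5},{"x":-0.1,"y":0,"z":0,"yaw":0,"claw":5}]'
python3 -m crank '[{"x":-0.1,"y":0,"z":0,"yaw":0,"claw":5},{"x":-0.1,"y":0,"z":0,"yaw":0,"claw":5}]'
done
```

```text
time_s: 9.53
tool_pos: [0.5885, 0.0992, 0.0119]
eef_rot: [175.7, -0.4, 175.8]
contact_force: [-3.2, 1.3, 2.3]
opening: 0.0503
finger_force: 1.8
time_s: 9.7
tool_pos: [0.5901, 0.0991, 0.0119]
eef_rot: [175.7, -0.5, 175.8]
contact_force: [-6.2, 0.4, 4.6]
opening: 0.0499
finger_force: 3.0
```

```bash

python3 -m crank '[{"x":-0.1,"y":0,"z":0,"yaw":0,"claw":5},{"x":-0.1,"y":0,"z":0,"yaw":0,"claw":5}]'
python3 -m crank '[{"x":-0.1,"y":0,"z":0,"yaw":0,"claw":5},{"x":0,"y":0,"z":0,"yaw":0,"claw":5}]'
python3 - <<'E'
from h import *
im=eyes.camera("scene"); cv2.imwrite("pics/s3.png",cv2.resize(im[130:340,200:460],None,fx=3,fy=2.8)[:600,:,::-1][:,:780])
o=monitor.get_obs(); c=o['tool_pos']; print(c)
print(fit(["scene"],[im],[c[0]+.05,c[1],-.08],[c[0]+.05,c[1],.03]))
E
```

```text
time_s: 9.87
tool_pos: [0.5901, 0.0991, 0.0118]
eef_rot: [175.7, -0.7, 175.8]
contact_force: [-10.0, 0.8, 6.9]
opening: 0.05
finger_force: 4.8
time_s: 10.03
tool_pos: [0.5901, 0.099, 0.0116]
eef_rot: [175.7, -0.8, 175.8]
contact_force: [-8.7, 0.2, 7.8]
opening: 0.0502
finger_force: 4.9
[0.59006833 0.09901663 0.01161222]
(array([ 0.63872521,  0.0892544 , -0.03227175]), np.float64(0.10103703703703704))
```

View pics/s3.png

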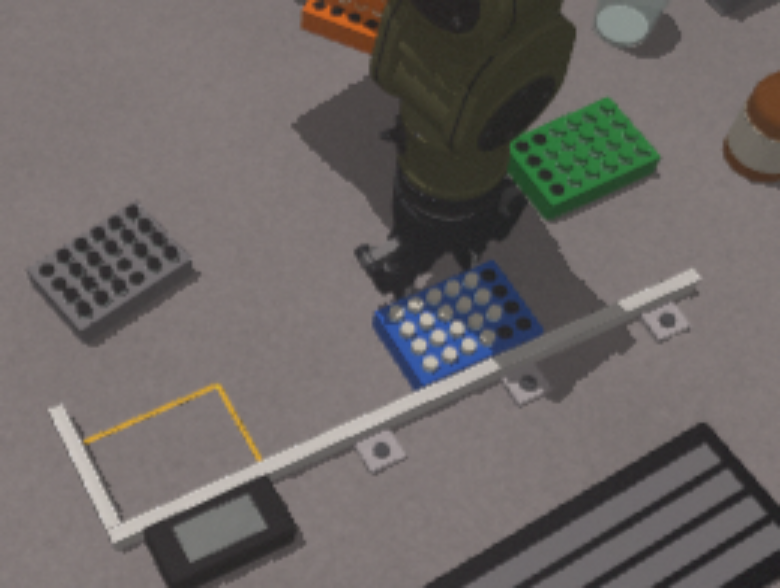

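The blue rack is flush with the long fence (crop (455,330)) and the fence force rose as expected. Back off, lift, turn 90° and go round to its +y end.

```bash

python3 -m crank '[{"x":1,"y":0,"z":0,"yaw":0,"claw":5},{"x":2,"y":0,"z":0,"yaw":0,"claw":5},{"x":1,"y":0,"z":-2,"yaw":0,"claw":5},{"x":0,"y":0,"z":-3,"yaw":0,"claw":3},{"x":0,"y":0,"z":-3,"yaw":7,"claw":3},{"x":0,"y":0,"z":0,"yaw":7,"claw":3},{"x":0,"y":0,"z":0,"yaw":7,"claw":3},{"x":0,"y":0,"z":0,"yaw":7,"claw":3}]'
python3 -m crank '[{"x":0,"y":0,"z":0,"yaw":7,"claw":3},{"x":0,"y":0,"z":0,"yaw":7,"claw":3},{"x":0,"y":0,"z":0,"yaw":7,"claw":3},{"x":0,"y":0,"z":0,"yaw":7,"claw":3},{"x":0,"y":0,"z":0,"yaw":7,"claw":3},{"x":0,"y":0,"z":0,"yaw":7,"claw":3},{"x":0,"y":0,"z":0,"yaw":7,"claw":3},{"x":0,"y":0,"z":0,"yaw":7,"claw":3}]'
python3 -m crank '[{"x":0,"y":0,"z":0,"yaw":6,"claw":3},{"x":0,"y":0,"z":0,"yaw":0,"claw":3},{"x":0,"y":0,"z":0,"yaw":0,"claw":3}]'
python3 - <<'E'
from h import *
im=eyes.camera("scene")
print(fit(["scene"],[im],[.638,.089,-.08],[.638,.089,.03]))
o=monitor.get_obs(); print(o['tool_pos'],o['eef_rot'],o['q'])
for t in ([.646,.1885,.1],[.646,.1885,.013]): print(togo(t))
E
```

```text
time_s: 10.75
tool_pos: [0.5564, 0.0958, 0.0934]
eef_rot: [176.2, -2.1, 147.5]
contact_force: [-0.8, 0.8, -0.4]
opening: 0.0301
finger_force: 0.0
time_s: 11.42
tool_pos: [0.5558, 0.0957, 0.0923]
eef_rot: [179.8, -4.3, 91.4]
contact_force: [0.8, 0.2, 0.5]
opening: 0.0302
finger_force: 0.0
time_s: 11.67
tool_pos: [0.5551, 0.0957, 0.0922]
eef_rot: [-179.7, -4.3, 85.9]
contact_force: [0.6, 0.4, -0.1]
opening: 0.0297
finger_force: 0.0
(array([ 0.63759491,  0.08898996, -0.01461449]), np.float64(0.10510521636040304))
[0.55478013 0.09575298 0.09216219] [-179.70199724   -4.30218415   85.91734488] [  7.36071812  23.50417037 -17.21535188  48.71824429   4.27573475
 101.45316828]
(array([ 9.93,  8.44, -0.08]), array([[ 0.071,  0.997,  0.   ],
       [ 0.995, -0.071,  0.075],
       [ 0.075, -0.005, -0.997]]))
(array([9.28, 8.48, 8.59]), array([[ 0.071,  0.997,  0.   ],
       [ 0.995, -0.071,  0.075],
       [ 0.075, -0.005, -0.997]]))
```

```bash

python3 -m crank '[{"x":3,"y":0,"z":0,"yaw":0,"claw":3},{"x":3,"y":1,"z":0,"yaw":0,"claw":3},{"x":3.3,"y":3,"z":0,"yaw":0,"claw":3},{"x":0,"y":3,"z":0,"yaw":0,"claw":3},{"x":0,"y":1.5,"z":1,"yaw":0,"claw":3},{"x":0,"y":0,"z":2,"yaw":0,"claw":3},{"x":0,"y":0,"z":0,"yaw":0,"claw":3},{"x":0,"y":0,"z":0,"yaw":0,"claw":3}]'
python3 - <<'E'
from h import *
im=eyes.camera("top"); cv2.imwrite("pics/t4.png",cv2.resize(im[100:260,170:370],None,fx=3.5,fy=3.5)[:,:,::-1])
print(togo([.646,.1885,.013])[0])
E
```

```text
time_s: 12.38
tool_pos: [0.6418, 0.1819, 0.0667]
eef_rot: [-179.4, -4.2, 85.8]
contact_force: [-0.7, 0.5, 0.4]
opening: 0.03
finger_force: 0.0
[0.26 0.36 5.53]
```

View pics/t4.png

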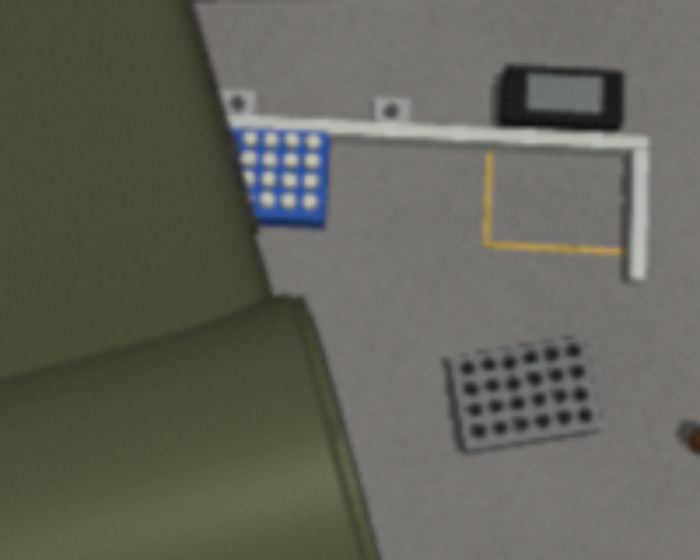

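The blue rack (crop (285,175)) sits flush along the long fence with a clear way to the corner. Descend and push.

```bash

python3 -m crank '[{"x":0.3,"y":0.2,"z":2,"yaw":0,"claw":3},{"x":0,"y":0,"z":2,"yaw":0,"claw":3},{"x":0,"y":0,"z":1,"yaw":0,"claw":3},{"x":0,"y":0,"z":0.5,"yaw":0,"claw":3},{"x":0,"y":0,"z":0,"yaw":0,"claw":3},{"x":0,"y":0,"z":0,"yaw":0,"claw":3}]'
python3 -m crank '[{"x":-0.6,"y":0,"z":0,"yaw":0,"claw":3},{"x":-0.6,"y":0,"z":0,"yaw":0,"claw":3},{"x":-0.6,"y":0,"z":0,"yaw":0,"claw":3},{"x":-0.6,"y":0,"z":0,"yaw":0,"claw":3}]'
python3 - <<'E'
from h import *
print(ray("top",[264,151],.03))
o=monitor.get_obs(); p=o['tool_pos']; print(p)
t=np.array([.6516,-.2045])+np.array([.0786,.997])*.110+np.array([-.997,.0786])*.038; print(t,togo([t[0],t[1],.013]))
E
```

```text
time_s: 12.93
tool_pos: [0.6456, 0.1892, 0.0145]
eef_rot: [-179.6, -4.3, 85.8]
contact_force: [-0.1, 0.5, 0.1]
opening: 0.0301
finger_force: 0.0
time_s: 13.27
tool_pos: [0.6438, 0.1645, 0.0124]
eef_rot: [-179.6, -4.3, 85.7]
contact_force: [0.3, 1.0, -0.2]
opening: 0.03
finger_force: 0.0
[[0.62996598 0.02907107 0.03      ]]
[0.64383501 0.16451046 0.01239713]
[ 0.62236   -0.0918432] (array([-25.65,  -0.25,  -1.99]), array([[ 0.074,  0.997, -0.001],
       [ 0.994, -0.074,  0.075],
       [ 0.075, -0.006, -0.997]]))
```

```bash

python3 -m crank '[{"x":-0.6,"y":0,"z":-0.05,"yaw":0,"claw":3},{"x":-0.6,"y":0,"z":-0.05,"yaw":0,"claw":3},{"x":-0.6,"y":0,"z":-0.05,"yaw":0,"claw":3},{"x":-0.6,"y":0,"z":-0.05,"yaw":0,"claw":3},{"x":-0.6,"y":0,"z":-0.05,"yaw":0,"claw":3},{"x":-0.6,"y":0,"z":-0.05,"yaw":0,"claw":3},{"x":-0.6,"y":0,"z":-0.05,"yaw":0,"claw":3},{"x":-0.6,"y":0,"z":-0.05,"yaw":0,"claw":3}]'
python3 -m crank '[{"x":-0.6,"y":0,"z":-0.05,"yaw":0,"claw":3},{"x":-0.6,"y":0,"z":-0.05,"yaw":0,"claw":3},{"x":-0.6,"y":0,"z":-0.05,"yaw":0,"claw":3},{"x":-0.6,"y":0,"z":-0.05,"yaw":0,"claw":3},{"x":-0.6,"y":0,"z":-0.05,"yaw":0,"claw":3},{"x":-0.6,"y":0,"z":-0.05,"yaw":0,"claw":3},{"x":-0.6,"y":0,"z":-0.05,"yaw":0,"claw":3},{"x":-0.6,"y":0,"z":-0.05,"yaw":0,"claw":3}]'
python3 - <<'E'
from h import *
im=eyes.camera("scene"); o=monitor.get_obs(); p=o['tool_pos']
print(p,fit(["scene"],[im],[p[0]-.005,p[1]-.066,-.08],[p[0]-.005,p[1]-.066,.03]))
print(togo([.6216,-.0868,.013])[0])
E
```

```text
time_s: 13.93
tool_pos: [0.6398, 0.1168, 0.0121]
eef_rot: [-179.6, -4.3, 85.8]
contact_force: [-0.9, 1.5, -1.2]
opening: 0.0297
finger_force: 0.7
time_s: 14.6
tool_pos: [0.6364, 0.0687, 0.0126]
eef_rot: [-179.6, -4.3, 85.8]
contact_force: [-1.1, 1.4, -0.5]
opening: 0.0301
finger_force: 0.6
[0.63636027 0.06741329 0.01257292] (array([ 0.63014609,  0.00386694, -0.03904253]), np.float64(0.10140573022856525))
[-15.44  -0.33  -1.18]
```

```bash

python3 -m crank '[{"x":-0.6,"y":0,"z":-0.05,"yaw":0,"claw":3},{"x":-0.6,"y":0,"z":-0.05,"yaw":0,"claw":3},{"x":-0.6,"y":0,"z":-0.05,"yaw":0,"claw":3},{"x":-0.6,"y":0,"z":-0.05,"yaw":0,"claw":3},{"x":-0.6,"y":0,"z":-0.05,"yaw":0,"claw":3},{"x":-0.6,"y":0,"z":-0.05,"yaw":0,"claw":3},{"x":-0.6,"y":0,"z":-0.05,"yaw":0,"claw":3},{"x":-0.6,"y":0,"z":-0.05,"yaw":0,"claw":3}]'
python3 -m crank '[{"x":-0.6,"y":0,"z":-0.05,"yaw":0,"claw":3},{"x":-0.6,"y":0,"z":-0.05,"yaw":0,"claw":3},{"x":-0.6,"y":0,"z":-0.05,"yaw":0,"claw":3},{"x":-0.6,"y":0,"z":-0.05,"yaw":0,"claw":3},{"x":-0.6,"y":0,"z":-0.05,"yaw":0,"claw":3},{"x":-0.6,"y":0,"z":-0.05,"yaw":0,"claw":3},{"x":-0.6,"y":0,"z":-0.05,"yaw":0,"claw":3},{"x":-0.6,"y":0,"z":-0.05,"yaw":0,"claw":3}]'
python3 -m crank '[{"x":-0.6,"y":0,"z":-0.05,"yaw":0,"claw":3},{"x":-0.6,"y":0,"z":-0.05,"yaw":0,"claw":3},{"x":-0.6,"y":0,"z":-0.05,"yaw":0,"claw":3},{"x":-0.6,"y":0,"z":-0.05,"yaw":0,"claw":3},{"x":-0.6,"y":0,"z":-0.05,"yaw":0,"claw":3},{"x":-0.6,"y":0,"z":-0.05,"yaw":0,"claw":3},{"x":-0.4,"y":0,"z":0,"yaw":0,"claw":3}]'
python3 -m crank '[{"x":-0.2,"y":0,"z":0,"yaw":0,"claw":3},{"x":-0.2,"y":0,"z":0,"yaw":0,"claw":3}]'
python3 - <<'E'
from h import *
print(togo([.6216,-.0868,.013])[0])
E
```

```text
time_s: 15.32
tool_pos: [0.6329, 0.0206, 0.0129]
eef_rot: [-179.6, -4.3, 85.8]
contact_force: [0.1, 1.7, -0.7]
opening: 0.03
finger_force: 0.6
time_s: 15.98
tool_pos: [0.6293, -0.0273, 0.0134]
eef_rot: [-179.6, -4.3, 85.8]
contact_force: [-1.3, 1.7, -0.9]
opening: 0.0301
finger_force: 0.7
time_s: 16.57
tool_pos: [0.6263, -0.0672, 0.0135]
eef_rot: [-179.6, -4.3, 85.7]
contact_force: [-1.0, 3.6, 2.4]
opening: 0.03
finger_force: 2.2
time_s: 16.73
tool_pos: [0.6261, -0.07, 0.0134]
eef_rot: [-179.6, -4.4, 85.8]
contact_force: [-1.2, 5.7, 3.6]
opening: 0.03
finger_force: 2.9
[-1.71 -0.33 -0.09]
```

```bash

python3 - <<'E'
from h import *
im=eyes.camera("scene"); o=monitor.get_obs(); p=o['tool_pos']
t=eyes.camera("top")
cv2.imwrite("pics/s5.png",np.hstack([cv2.resize(im[225:335,205:320],(400,400),interpolation=cv2.INTER_CUBIC),cv2.resize(t[110:200,290:380],(400,400),interpolation=cv2.INTER_CUBIC)])[:,:,::-1])
print(p,fit(["scene"],[im],[p[0]-.005,p[1]-.066,-.08],[p[0]-.005,p[1]-.066,.03]))
E
```

```text
[ 0.62606153 -0.0702217   0.01343836] (array([ 0.61932271, -0.13512083, -0.09003743]), np.float64(0.1181273078356313))
```

View pics/s5.png

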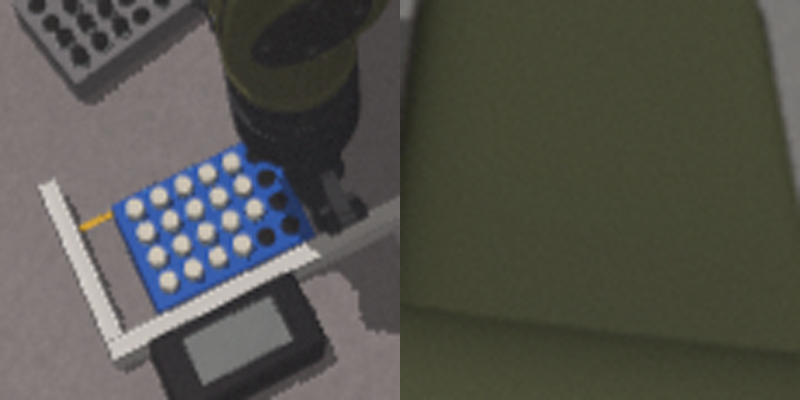

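The rack (crop (215,225)) is flush along the long fence but still about 2 cm short of the short fence at (85,260), yet the force is up. I'll continue gently, slightly higher and eased away from the long fence, watching the force.

```bash

python3 -m crank '[{"x":0,"y":-0.1,"z":-0.2,"yaw":0,"claw":3},{"x":-0.2,"y":-0.1,"z":0,"yaw":0,"claw":3}]'
python3 -m crank '[{"x":-0.2,"y":0,"z":0,"yaw":0,"claw":3},{"x":-0.2,"y":0,"z":0,"yaw":0,"claw":3}]'
```

```text
time_s: 17.0
tool_pos: [0.6249, -0.0729, 0.0154]
eef_rot: [-179.7, -4.2, 85.8]
contact_force: [0.5, 2.9, 0.2]
opening: 0.0301
finger_force: 1.1
time_s: 17.17
tool_pos: [0.6247, -0.0765, 0.0153]
eef_rot: [-179.7, -4.4, 85.8]
contact_force: [0.1, 4.1, 3.9]
opening: 0.0301
finger_force: 2.4
```

```bash

python3 -m crank '[{"x":-0.2,"y":0,"z":-0.04,"yaw":0,"claw":3},{"x":-0.2,"y":0,"z":-0.02,"yaw":0,"claw":3},{"x":-0.2,"y":0,"z":-0.02,"yaw":0,"claw":3}]'
python3 -m crank '[{"x":-0.2,"y":0,"z":-0.02,"yaw":0,"claw":3},{"x":-0.1,"y":0,"z":-0.01,"yaw":0,"claw":3}]'
python3 -m crank '[{"x":-0.1,"y":0,"z":-0.01,"yaw":0,"claw":3},{"x":-0.1,"y":0,"z":-0.01,"yaw":0,"claw":3}]'
```

```text
time_s: 17.42
tool_pos: [0.6238, -0.0828, 0.0153]
eef_rot: [-179.6, -4.3, 85.8]
contact_force: [0.5, 4.3, 3.0]
opening: 0.03
finger_force: 2.1
time_s: 17.58
tool_pos: [0.6234, -0.0859, 0.0153]
eef_rot: [-179.6, -4.3, 85.8]
contact_force: [0.3, 2.9, 3.4]
opening: 0.0301
finger_force: 2.3
time_s: 17.75
tool_pos: [0.6232, -0.0876, 0.0153]
eef_rot: [-179.6, -4.3, 85.8]
contact_force: [0.6, 4.6, 4.0]
opening: 0.0301
finger_force: 2.5
```

```bash

python3 -m crank '[{"x":-0.1,"y":0,"z":-0.01,"yaw":0,"claw":3},{"x":-0.1,"y":0,"z":-0.01,"yaw":0,"claw":3}]'
python3 -m crank '[{"x":-0.1,"y":0,"z":-0.01,"yaw":0,"claw":3},{"x":-0.1,"y":0,"z":-0.01,"yaw":0,"claw":3}]'
python3 - <<'E'
from h import *
im=eyes.camera("scene"); o=monitor.get_obs(); p=o['tool_pos']
cv2.imwrite("pics/s6.png",cv2.resize(im[225:335,205:320],(575,550),interpolation=cv2.INTER_CUBIC)[:,:,::-1])
E
```

```text
time_s: 17.92
tool_pos: [0.6229, -0.0897, 0.0153]
eef_rot: [-179.6, -4.3, 85.8]
contact_force: [0.6, 5.0, 4.4]
opening: 0.03
finger_force: 2.6
time_s: 18.08
tool_pos: [0.6227, -0.0917, 0.0153]
eef_rot: [-179.6, -4.3, 85.8]
contact_force: [0.4, 5.6, 3.9]
opening: 0.0299
finger_force: 2.6
```

View pics/s6.png

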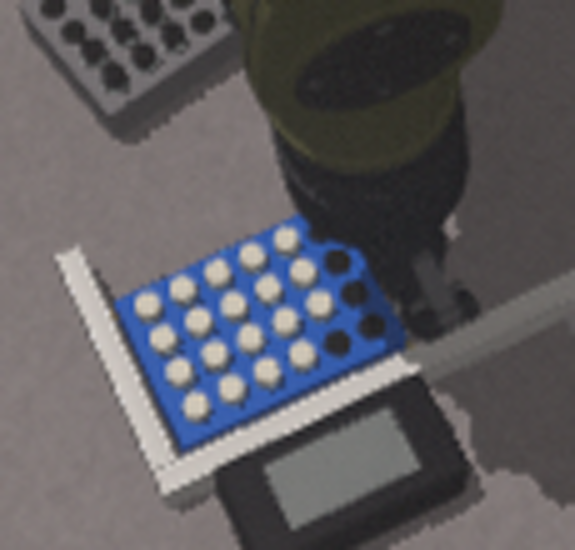

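The rack (crop (250,340)) is nearly against the short fence. I'll continue in 1 mm steps until it stalls.

```bash

python3 -m crank '[{"x":-0.1,"y":0,"z":-0.01,"yaw":0,"claw":3},{"x":-0.1,"y":0,"z":-0.01,"yaw":0,"claw":3}]'
python3 -m crank '[{"x":-0.1,"y":0,"z":-0.01,"yaw":0,"claw":3},{"x":-0.1,"y":0,"z":-0.01,"yaw":0,"claw":3}]'
python3 -m crank '[{"x":-0.1,"y":0,"z":-0.01,"yaw":0,"claw":3},{"x":0,"y":0,"z":0,"yaw":0,"claw":3}]'
```

```text
time_s: 18.3
tool_pos: [0.6225, -0.0938, 0.0152]
eef_rot: [-179.6, -4.3, 85.8]
contact_force: [-0.7, 5.2, 4.2]
opening: 0.0302
finger_force: 2.6
time_s: 18.47
tool_pos: [0.6224, -0.0945, 0.0153]
eef_rot: [-179.6, -4.5, 85.8]
contact_force: [1.7, 10.5, 4.7]
opening: 0.0304
finger_force: 5.1
time_s: 18.63
tool_pos: [0.6225, -0.0946, 0.0153]
eef_rot: [-179.6, -4.6, 85.8]
contact_force: [1.7, 10.7, 5.8]
opening: 0.03
finger_force: 5.4
```

The rack is firmly against the short fence. Back off, lift, turn back and press its long side once more.

```bash

python3 -m crank '[{"x":1,"y":0,"z":-0.05,"yaw":0,"claw":3},{"x":2,"y":0,"z":-0.3,"yaw":0,"claw":3},{"x":0,"y":0,"z":-3,"yaw":0,"claw":3},{"x":0,"y":0,"z":-3,"yaw":0,"claw":3},{"x":0,"y":0,"z":-2.5,"yaw":0,"claw":5},{"x":0,"y":0,"z":0,"yaw":-7,"claw":5},{"x":0,"y":0,"z":0,"yaw":-7,"claw":5},{"x":0,"y":0,"z":0,"yaw":-7,"claw":5}]'
python3 -m crank '[{"x":0,"y":0,"z":0,"yaw":-7,"claw":5},{"x":0,"y":0,"z":0,"yaw":-7,"claw":5},{"x":0,"y":0,"z":0,"yaw":-7,"claw":5},{"x":0,"y":0,"z":0,"yaw":-7,"claw":5},{"x":0,"y":0,"z":0,"yaw":-7,"claw":5},{"x":0,"y":0,"z":0,"yaw":-7,"claw":5},{"x":0,"y":0,"z":0,"yaw":-7,"claw":5},{"x":0,"y":0,"z":0,"yaw":-7,"claw":5}]'
python3 -m crank '[{"x":0,"y":0,"z":0,"yaw":-7,"claw":5},{"x":0,"y":0,"z":0,"yaw":-6,"claw":5},{"x":0,"y":0,"z":0,"yaw":0,"claw":5},{"x":0,"y":0,"z":0,"yaw":0,"claw":5}]'
python3 - <<'E'
from h import *
im=eyes.camera("top"); cv2.imwrite("pics/t7.png",cv2.resize(im[110:240,290:380],(540,600)[::1],interpolation=cv2.INTER_CUBIC)[:,:,::-1])
print(togo([.552,-.1548,.1])[0],togo([.552,-.1548,.013])[0])
E
```

```text
time_s: 19.3
tool_pos: [0.6242, -0.0752, 0.1057]
eef_rot: [178.9, -4.0, 107.1]
contact_force: [-0.2, -0.8, 0.7]
opening: 0.05
finger_force: 0.0
time_s: 19.97
tool_pos: [0.6236, -0.0751, 0.1047]
eef_rot: [176.1, -1.4, 163.1]
contact_force: [0.6, 0.3, -0.1]
opening: 0.0502
finger_force: 0.0
time_s: 20.3
tool_pos: [0.6239, -0.0745, 0.105]
eef_rot: [175.8, -0.5, 175.6]
contact_force: [0.3, -0.4, -0.6]
opening: 0.0499
finger_force: 0.0
[ 6.57 -8.6  -0.06] [ 6.49 -9.23  8.62]
```

View pics/t7.png

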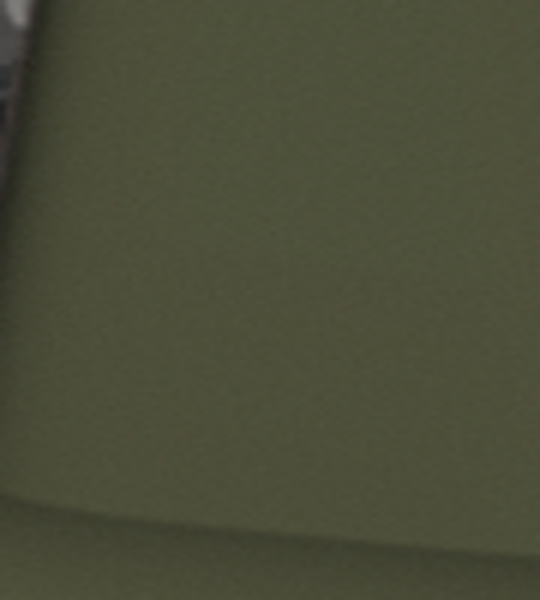

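The arm fills this view, so it shows nothing useful. I'll carry on from the measured poses.

```bash

python3 -m crank '[{"x":3,"y":-1,"z":0,"yaw":0,"claw":5},{"x":3.5,"y":-3,"z":0,"yaw":0,"claw":5},{"x":0,"y":-3,"z":0,"yaw":0,"claw":5},{"x":0,"y":-2.2,"z":0,"yaw":0,"claw":5},{"x":0,"y":0,"z":2,"yaw":0,"claw":5},{"x":0,"y":0,"z":0,"yaw":0,"claw":5},{"x":0,"y":0,"z":0,"yaw":0,"claw":5}]'
python3 - <<'E'
from h import *
print(togo([.552,-.1548,.013])[0])
E
python3 -m crank '[{"x":0,"y":0,"z":2.5,"yaw":0,"claw":5},{"x":0,"y":0,"z":2,"yaw":0,"claw":5},{"x":0,"y":0,"z":1,"yaw":0,"claw":5},{"x":0,"y":0,"z":0.9,"yaw":0,"claw":5},{"x":0,"y":0,"z":0,"yaw":0,"claw":5},{"x":0,"y":0,"z":0,"yaw":0,"claw":5}]'
python3 -m crank '[{"x":-0.3,"y":0,"z":0,"yaw":0,"claw":5},{"x":-0.3,"y":0,"z":0,"yaw":0,"claw":5},{"x":-0.3,"y":0,"z":0,"yaw":0,"claw":5},{"x":-0.2,"y":0,"z":0,"yaw":0,"claw":5}]'
```

```text
time_s: 20.93
tool_pos: [0.5551, -0.1561, 0.0787]
eef_rot: [175.7, -0.6, 175.7]
contact_force: [-0.1, 1.5, 0.7]
opening: 0.0501
finger_force: 0.0
[ 0.25 -0.38  6.56]
time_s: 21.43
tool_pos: [0.5567, -0.1511, 0.0161]
eef_rot: [175.7, -0.4, 175.8]
contact_force: [0.7, 0.0, -0.0]
opening: 0.0499
finger_force: 0.0
time_s: 21.77
tool_pos: [0.5685, -0.1525, 0.0165]
eef_rot: [175.7, -0.3, 175.8]
contact_force: [-4.5, -0.1, 4.0]
opening: 0.0501
finger_force: 2.1
```

```bash

python3 -m crank '[{"x":-0.1,"y":0,"z":0,"yaw":0,"claw":5},{"x":-0.1,"y":0,"z":0,"yaw":0,"claw":5}]'
python3 -m crank '[{"x":-0.1,"y":0,"z":0,"yaw":0,"claw":5},{"x":-0.1,"y":0,"z":0,"yaw":0,"claw":5}]'
```

```text
time_s: 21.93
tool_pos: [0.5684, -0.1524, 0.0158]
eef_rot: [175.7, -0.5, 175.8]
contact_force: [-4.6, -0.8, 2.1]
opening: 0.0498
finger_force: 2.2
time_s: 22.1
tool_pos: [0.5694, -0.1523, 0.0155]
eef_rot: [175.7, -0.6, 175.8]
contact_force: [-7.6, -0.0, 5.9]
opening: 0.0503
finger_force: 3.9
```

Stalled at the expected pose. Back off, lift and clear the view to check.

```bash

python3 -m crank '[{"x":-0.1,"y":0,"z":0,"yaw":0,"claw":5},{"x":0,"y":0,"z":0,"yaw":0,"claw":5},{"x":1,"y":0,"z":0,"yaw":0,"claw":5},{"x":1,"y":0,"z":0,"yaw":0,"claw":5},{"x":0,"y":0,"z":-3,"yaw":0,"claw":5},{"x":0,"y":0,"z":-4,"yaw":0,"claw":5},{"x":0,"y":0,"z":-4,"yaw":0,"claw":5},{"x":0,"y":0,"z":-4,"yaw":0,"claw":5}]'
python3 -m crank '[{"x":3,"y":2,"z":-1,"yaw":0,"claw":5},{"x":3,"y":3,"z":0,"yaw":0,"claw":5},{"x":3,"y":3,"z":0,"yaw":0,"claw":5},{"x":2,"y":3,"z":0,"yaw":0,"claw":5},{"x":2,"y":3,"z":0,"yaw":0,"claw":5},{"x":2,"y":3,"z":0,"yaw":0,"claw":5},{"x":0,"y":3,"z":0,"yaw":0,"claw":5},{"x":0,"y":0,"z":0,"yaw":0,"claw":5}]'
python3 - <<'E'
from h import *
t=eyes.camera("top"); s=eyes.camera("scene")
c=lambda im,x,y,w: cv2.resize(im[y:y+w,x:x+w],(400,400),interpolation=cv2.INTER_CUBIC)
cv2.imwrite("pics/f8.png",np.hstack([c(s,205,225,110),c(t,285,115,90)])[:,:,::-1])
for n,im in(("top",t),("scene",s)): print(fit([n],[im],[.617,-.16,-.08],[.617,-.16,.03]))
print(ray("top",[320,212],.03))
for n,im in(("top",t),("scene",s)):
    a=cv2.imread(f"pics/{n}0.png")[:,:,::-1]; x,y,w,h={"top":(295,192,90,45),"scene":(165,200,105,55)}[n]
    print(np.abs(a[y:y+h,x:x+w].astype(int)-im[y:y+h,x:x+w]).mean())
o=monitor.get_obs();print(o['contact_force'],o['tool_pos'])
E
```

```text
time_s: 22.77
tool_pos: [0.5532, -0.1623, 0.167]
eef_rot: [175.7, -0.3, 175.8]
contact_force: [1.7, -0.6, 0.1]
opening: 0.0499
finger_force: 0.0
time_s: 23.43
tool_pos: [0.4192, 0.0498, 0.1924]
eef_rot: [175.5, -0.2, 176.1]
contact_force: [0.3, 0.1, -0.1]
opening: 0.0504
finger_force: 0.0
(array([ 0.61738647, -0.16075479, -0.10974627]), np.float64(0.0906582795342934))
(array([ 0.6144005 , -0.15893202, -0.05809687]), np.float64(0.09235325794291871))
[[ 0.44917797 -0.12180054  0.03      ]]
9.80156378600823
9.202308802308803
[-0.46929324 -1.21198361 -0.19185253] [0.41981478 0.04662295 0.19188048]
```

View pics/f8.png

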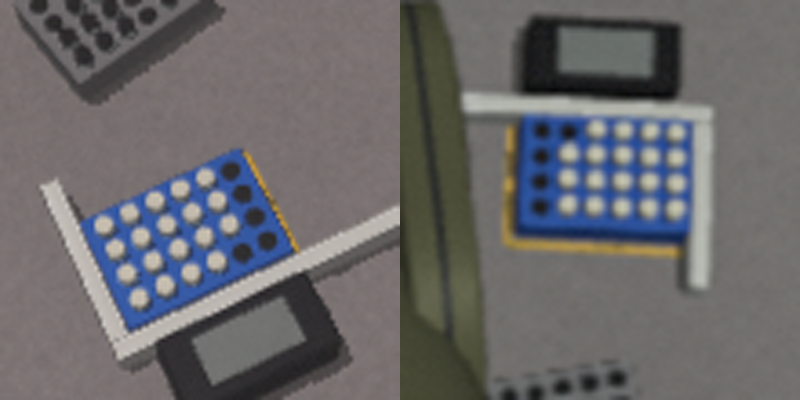

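Both views show the rack flush with the long fence, in the scene half (crop (190,240)) and the top half (crop (600,180)). Its end is against the short fence, and the yellow mark shows only at its free edges. The grey rack has not moved and the arm is clear, so I'll hand in.

```bash
python3 -c "
from cell import arm
print(arm.close_job())"
```

```text
the job is handed in; nothing more can be done
None
```

I pushed the blue rack into the fence corner until it stalled against both fences, and the final pictures show it flush with both; the grey rack looks unmoved, and I've handed the job in (no verdict came back).

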